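Pack and lock the jar-lid caddy

ROBOT

A 6-joint arm with a two-finger parallel gripper is mounted at the origin on the work surface. World frame = base frame: x ahead of the robot, y to its left, z up, the work surface at z = 0. Lengths are in m, angles in degrees, forces in N, time in s.
With the tool pointing down it reaches from about 0.35 to 0.875 m from the base axis. Payload 4.2 kg.
Tool frame: the origin (TCP) lies on the centre line of the jaws, within the pads' length; the fingertips stand r.tip_extent ahead of it and the grasp point (between the pads) lies 11 mm behind it (r.tip_extent is the distance from the TCP to the fingertips, in m); z points along the fingers, y is the line along which they close (so a half turn about z gives the same grasp; the last joint's range is limited). The gripper opens to 87 mm and grips with 3 to 60 N. Pads are 19 mm wide; open, the fingers measure 117 mm over their backs; the gripper's body (75 mm by 190 mm) begins 51 mm behind the grasp point.
Start: joints at [78.931, 22.042, 0.453, 0, -68.411, -14.817], TCP at [0.273, 0.562, 0.231] pointing down, gripper open.
Joint ranges: [-179.83, 179.83], [-69.29, 118.12], [-61.27, 80.66], [-181.25, 117.63], [-171.15, -9.14], [-177.46, 177.46]. Speed limits (degrees/s): [159.86, 159.86, 180, 180, 180, 180].

INTERFACE

Orientations are given as a 3x3 rotation matrix whose columns are the frame's x, y, z axes.
In Python, from station import r gives the robot as it stands.
- The arm moves only by the shell command python3 -m jog 'ROWS'. ROWS is text: rows parted by semicolons, each of 5 numbers parted by spaces: the opening, from 0 (shut) to 1 (fully open), then the shift along the world's x, y, z in mm, then the turn about the world's z in degrees. In form: hand dx dy dz roll; .... A call has 1 to 5 rows; each row shifts and turns the commanded pose from where the row before left it; what a row does not reach is not made up. A row lasts 1/8 s, in which the tool goes at most 62.5 mm and 10.7 degrees, less where a joint would pass 70% of its speed; a pose out of reach is approached as far as the arm can. A call is refused whole if a number of a shift passes 62.5 or a number of a turn 10.7, either way. A call with a gripper value outside its range is refused whole. The fingers move at their own pace and stop on an object; the grip force is fixed at half the most. Time passes only in rows, so rows that do not move let the fingers close. It gives the time, the measured TCP pose, the force, the opening and the grip force at its end, in the units of the state.
- r.sense(): the state, without advancing time (a new reading comes with each control period).
- r.capture(name): name is "scene" or "side" or "wrist"; returns a dict with "pixels" (480x640x3 uint8, red, green, blue), "fovy" (degrees; the focal length in pixels is half the picture's height over the tangent of half this angle, whatever the lens; pixels are square), "cx", "cy" (the principal point, pixels), "origin" and "orientation" of the camera in the world; the wrist camera has in their place "T_tool_cam" (4x4, takes a point from camera to tool coordinates, whose origin is the TCP and whose axes are the flange's). Camera axes: x right, y down, z forward; pixel columns grow to the right and rows downward; lengths in m; the calibration is good to about 2 mm. A picture is of the moment at which its call begins: read the wrist's pose just before it. There is no depth.
- r.finish_job(): hands the job in; it is judged then, once.
The state is a dict: "time_s": time; "joints": joint angles; "joint_velocities": joint speeds; "effort": joint torques, N m; "tcp_pos": TCP position; "ee_rot": TCP orientation; "wrist_force": force on the tool from outside, world axes, zero at the start; "moment": the same for the moment, N m; "gripper_width": opening from 0.0 (shut) to 1.0 (fully open); "gripper_force": force on a finger pad.
Only numpy, scipy, OpenCV 4.12 (cv2) and the standard library are available. Lean on these libraries where they do the work, as an engineer would, in place of code of your own. Each camera call takes 0.05 s, during which the arm holds its last target. There are 200 camera calls.

TASK

Swing the green keeper arm of the lid caddy fully aside, fetch all the square bamboo lids out of the crate (there may be three or four) and stack them squarely (either face up) in one neat pile centred on the cork pad. Then swing the keeper arm all the way home over the pile, push the red captive knob in and screw it clockwise until it is fully home, and let go. Everything else in the crate stays in it, and the jar, bottle, mug and tin standing about are not to be disturbed.

Things in the scene. Friction and masses are not known exactly. Their poses are not given: they have to be found in the camera images.
- lid0: square bamboo jar lid, 60 x 60 mm, 14 mm thick, 30 to 65 g, light wood on top with a thin white plastic underside; starts flat, wooden face up, in the crate. Origin at the centre of its underside, z up through its top, x and y along its edges. Three or four of lid0..lid3 are there, the other absent (None)
- lid1: square bamboo jar lid, 60 x 60 mm, 14 mm thick, 30 to 65 g, light wood on top with a thin white plastic underside; starts flat, wooden face up, in the crate. Origin at the centre of its underside, z up through its top, x and y along its edges. Three or four of lid0..lid3 are there, the other absent (None)
- lid2: square bamboo jar lid, 60 x 60 mm, 14 mm thick, 30 to 65 g, light wood on top with a thin white plastic underside; starts flat, wooden face up, in the crate. Origin at the centre of its underside, z up through its top, x and y along its edges. Three or four of lid0..lid3 are there, the other absent (None)
- lid3: square bamboo jar lid, 60 x 60 mm, 14 mm thick, 30 to 65 g, light wood on top with a thin white plastic underside; starts flat, wooden face up, in the crate. Origin at the centre of its underside, z up through its top, x and y along its edges. Three or four of lid0..lid3 are there, the other absent (None)
- crate: fixed low slatted wooden crate, outer 360 (x) x 400 (y) x 60 mm high, walls and floor 8 mm, small corner posts inside; stands left or right of the robot. Origin: centre of its underside. The lids start on its floor in two columns about 150 mm apart (its y) and rows about 85 mm apart (its x): fingers have room if they close along its y
- round_lid: round cork lid, 62 mm diameter, 12 mm thick, lying in the crate; clutter that stays in the crate. Origin: centre of its underside
- spice_jar: small amber glass jar with brass cap, 42 mm diameter, 55 mm high, standing in the crate; clutter that stays in the crate. Origin: centre of its underside
- stopper: small upright cork stopper, 24 mm diameter, 24 mm high, near the robot's side of the crate; clutter that stays in the crate. Origin: centre of its underside
- cap: small blue bottle cap, 32 mm diameter, 14 mm high, near the far side of the crate; clutter that stays in the crate. Origin: centre of its underside
- caddy: fixed lid caddy: base board 280 (x) x 200 (y) x 12 mm with a 70 mm square cork pad, 3 mm thick, in its middle. Origin: centre of the board's underside. Two metal posts 84 mm high: the keeper's pivot post at (x, y) = (+100, -50) mm (radius 12), the lock post at (-90, +45) mm (radius 13). The gripper's body clears the posts if the fingers close along the caddy's y
- pad (a point): centre of the top face of the cork pad, 15 mm above the table; the pile of lids belongs here, squarely, edges along the caddy's x and y (any quarter turn)
- keeper (a joint): angle (rad) of the green keeper arm about the vertical pivot at caddy (+100, -50) mm. 1.3 = home at its stop: it crosses the pad's centre, knob above the lock post (direction 2.678 rad from caddy x). 0 = fully aside at its other stop (direction 1.378 rad). Closes anticlockwise from above. 24 mm wide, 84 to 96 mm above the table. Starts at 0.7 to 1.1; stays where left (0.12 N m, 1-2 N at handle)
- handle (a point): top of the round wooden handle peg standing on the keeper arm, 110 mm from the pivot axis: 16 mm diameter, 35 mm tall above the arm, top 131 mm above the table. Grip it or push it to swing the arm
- press (a joint): how far in m the captive knob has been pushed down into the arm: 0 = sprung up, 0.008 = fully in. A spring resists with 2.4 N rising to 4.8 N
- turn (a joint): angle (rad) the captive knob has been turned clockwise seen from above: 0 at the start, 2.4 = screwed fully home. Its thread starts only when the knob is pushed in over 5 mm (else it blocks springily at 0.1 to 0.3 rad); the thread then holds it in and draws it deeper as it turns, from 5 mm at 0.4 rad to 6.5 mm at 2.4 rad, also when let go part-way. Takes about 0.05 N m; anticlockwise undoes it
- knob_top (a point): centre of the top face of the red round knob (white pointer line) at the keeper's free end, 212 mm from the pivot axis; knob 36 mm diameter, 26 mm tall, top 131 mm above the table when sprung up, 123 mm when pushed in. Room to grip it all round; its underside is 9 mm above the arm when sprung up
- oat_jar: Glass storage jar with wooden lid, 90 mm diameter, 130 mm high. Bystander: not part of the job, leave it standing where it is. Origin: centre of its underside
- oil_bottle: Green glass bottle, 52 mm diameter, 140 mm high. Bystander: not part of the job, leave it standing where it is. Origin: centre of its underside
- mug: White mug, 76 mm diameter, 90 mm high. Bystander: not part of the job, leave it standing where it is. Origin: centre of its underside
- tin: Plain metal tin, 74 mm diameter, 100 mm high. Bystander: not part of the job, leave it standing where it is. Origin: centre of its underside
Mind the look-alikes: they are no part of the job. Leave any pink or turquoise look-alike of the lid3 alone.

How it is judged:
By the outcome, as a careful person would: the job done as asked, in the order asked, and still so for the second after the job is handed in, with the robot touching nothing.
Of lid0, lid1, lid2, lid3 only 3 to 4 are there at a start; the rules pass over those that are not, and their reading is None.
At some moment in a run one of lid0, round_lid, stopper, cap may be knocked a few centimetres aside while the robot is not near it.
Once in a run the grip may slacken for a moment while it holds something.
It also fails if it takes over 210 s, if anything falls off the work surface, if the arm or the gripper's body presses on something with over 40 N, if the wrist force passes 120 N, or if a joint passes its speed limit or range.

## Working session

There is one attempt and no reset: what is moved stays moved. The work goes in short steps, Python scripts to look and compute and a shell command to move; the robot and the scene stay as the last step left them, time stands still between calls to the robot, and variables do not carry over. Pictures are saved under pics/ and viewed, at most 14 in all, crops included, and the job is handed in when it is done.

```bash
mkdir -p pics; ls; cat > h.py <<'E'
import numpy as np, cv2, json
from station import r
def cap(name,fn):
    s=r.sense(); c=r.capture(name)
    f=240/np.tan(np.radians(c["fovy"])/2)
    if name=="wrist":
        T=np.eye(4);T[:3,:3]=np.array(s["ee_rot"]);T[:3,3]=s["tcp_pos"];T=T@np.array(c["T_tool_cam"])
        R,o=T[:3,:3],T[:3,3]
    else: R,o=np.array(c["orientation"]),np.array(c["origin"])
    cv2.imwrite(f"pics/{fn}.png",cv2.cvtColor(np.asarray(c["pixels"]),cv2.COLOR_RGB2BGR))
    np.savez(f"pics/{fn}.npz",f=f,c=[c["cx"],c["cy"]],R=R,o=o)
def ld(fn): 
    d=np.load(f"pics/{fn}.npz"); return d["f"],d["c"],d["R"],d["o"]
def ray(fn,u,v):
    f,c,R,o=ld(fn); d=R@np.array([(u-c[0])/f,(v-c[1])/f,1.]); return o,d/np.linalg.norm(d)
def onz(fn,u,v,z):
    o,d=ray(fn,u,v); return (o+d*(z-o[2])/d[2]).round(4)
def tri(*obs):
    A=np.zeros((3,3));b=np.zeros(3);L=[]
    for fn,u,v in obs:
        o,d=ray(fn,u,v);P=np.eye(3)-np.outer(d,d);A+=P;b+=P@o;L.append((P,o))
    p=np.linalg.solve(A,b); return p.round(4),[round(1e3*np.linalg.norm(P@(p-o)),1) for P,o in L]
def proj(fn,p):
    f,c,R,o=ld(fn); q=R.T@(np.array(p)-o); return (f*q[:2]/q[2]+c).round(1)
E
python3 - <<'E'
from h import *
for n in("scene","side","wrist"): cap(n,n+"0"); print(n,*[x.round(3).tolist() if hasattr(x,'round') else x for x in ld(n+"0")])
s=r.sense(); print(s, r.tip_extent)
E
```

```text
pics
scene 579.711 [324.914, 237.228] [[0.886, 0.232, -0.402], [0.464, -0.466, 0.753], [-0.012, -0.854, -0.521]] [1.225, -1.196, 0.953]
side 484.186 [311.226, 242.267] [[-0.986, -0.128, 0.11], [-0.169, 0.778, -0.605], [-0.008, -0.615, -0.789]] [0.457, 0.769, 1.104]
wrist 376.805 [324.537, 239.643] [[-0.436, -0.86, -0.266], [-0.9, 0.417, 0.127], [0.002, 0.294, -0.956]] [0.345, 0.527, 0.384]
{'time_s': 0.15, 'joints': array([ 7.89297766e+01,  2.20800192e+01,  3.99001857e-01, -1.93440008e-02,
       -6.84106489e+01, -1.48147967e+01]), 'joint_velocities': array([-0.0230913 , -0.18085622,  0.25072977,  0.16181998,  0.0347169 ,
        0.02975116]), 'effort': array([-5.88083385e-04, -3.91052449e+01,  1.87586886e+01,  4.22243088e+00,
        1.23499983e-02, -1.40269622e-04]), 'tcp_pos': array([0.2726731 , 0.56190805, 0.22972904]), 'ee_rot': array([[ 8.99617632e-01, -4.36678071e-01, -6.15281458e-04],
       [-4.36678492e-01, -8.99616371e-01, -1.50981054e-03],
       [ 1.05783882e-04,  1.62693236e-03, -9.99998671e-01]]), 'wrist_force': array([ 0.14265815,  0.17695639, -1.52379185]), 'moment': array([-0.0052632 , -0.03767336, -0.01657239]), 'gripper_force': 0.0, 'gripper_width': 1.0072589929387885} 0.008
```

View pics/scene0.png

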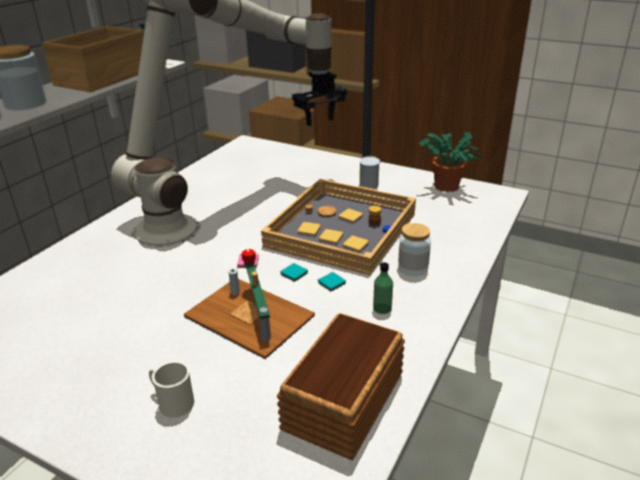

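View pics/side0.png

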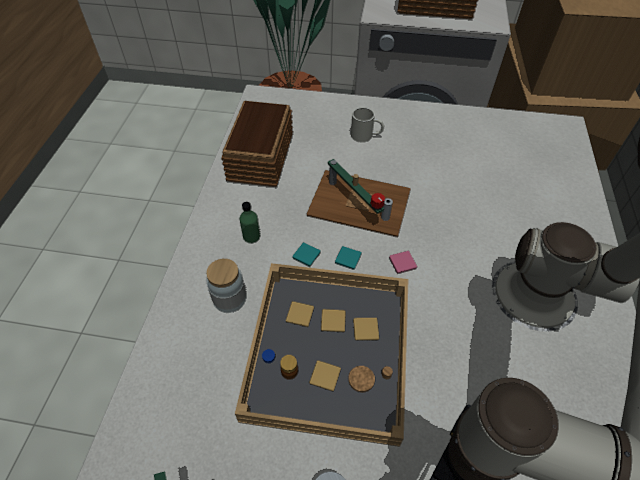

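The side view shows four bamboo lids in the crate at (300,314), (333,320), (367,328) and (325,375). The caddy is at (358,203), and the look-alikes (turquoise, pink) lie outside the crate. I'll enlarge both areas.

```bash
python3 - <<'E'
import cv2
a=cv2.imread("pics/side0.png")
c=cv2.resize(a[150:245,295:422],(762,570),interpolation=cv2.INTER_CUBIC)
d=cv2.resize(a[260:440,230:416],None,fx=3.2,fy=3.2,interpolation=cv2.INTER_CUBIC)
cv2.imwrite("pics/c1.png",c);cv2.imwrite("pics/c2.png",d);print(d.shape)
b=cv2.imread("pics/scene0.png")
cv2.imwrite("pics/c3.png",cv2.resize(b[240:360,180:320],(700,600),interpolation=cv2.INTER_CUBIC))
E
```

```text
(576, 595, 3)
```

View pics/c1.png

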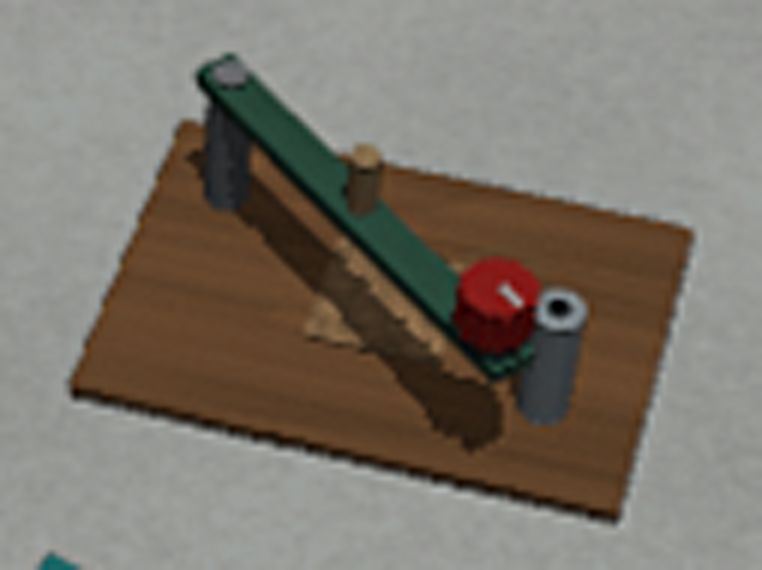

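View pics/c3.png

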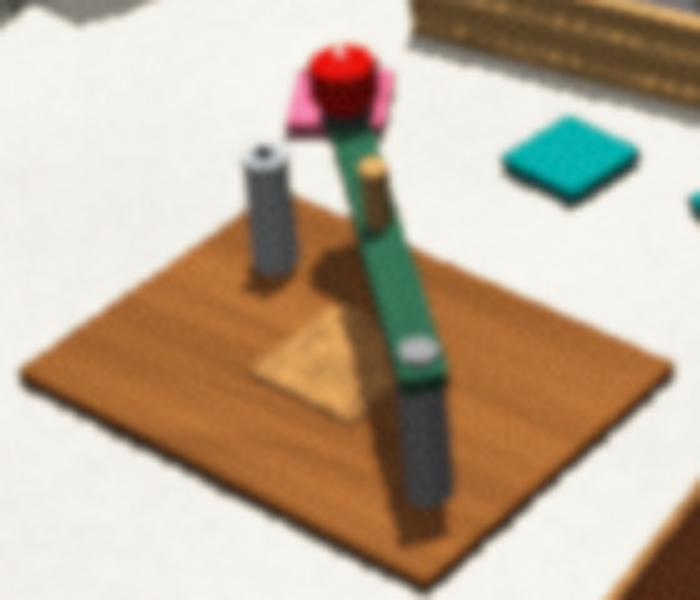

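View pics/c2.png

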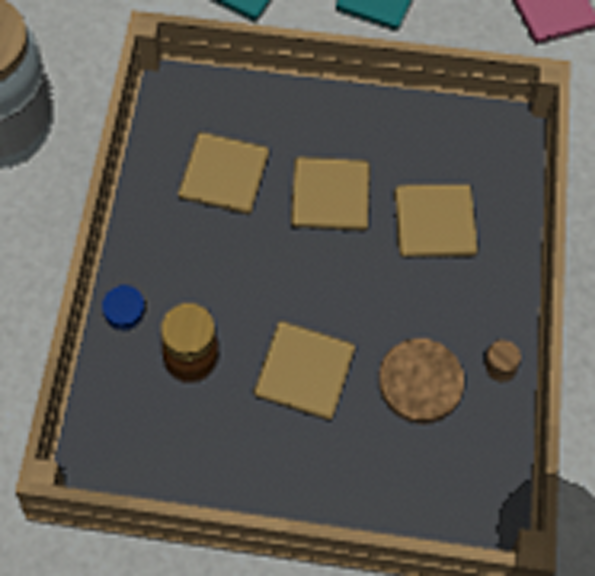

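Caddy, crop c1: handle top (366,156), knob top (500,285), lock post top (561,310), pivot (230,72). Crop c3: handle (373,167), knob (343,65), lock post (265,157), pivot (419,349). The c2 crop shows four lids, the cap, spice jar, round lid and stopper.

```bash
python3 - <<'E'
from h import *
s=lambda U,V:("side0",(U+.5)/6-.5+295,(V+.5)/6-.5+150)
c=lambda U,V:("scene0",(U+.5)/5-.5+180,(V+.5)/5-.5+240)
l=lambda U,V:((U+.5)/3.2-.5+230,(V+.5)/3.2-.5+260)
P={}
for n,a,b in[("handle",(366,156),(373,167)),("knob",(500,285),(343,65)),("lock",(561,310),(265,157)),("pivot",(230,72),(419,349))]:
    P[n]=tri(s(*a),c(*b)); print(n,P[n])
B=[onz(*s(*q),.012) for q in[(185,120),(693,230),(618,518),(73,388)]]
print("board",B,np.mean(B,0)); e=(B[0]-B[1]+B[3]-B[2]); print("yaw",np.degrees(np.arctan2(e[1],e[0])))
B2=[onz(*c(*q),.012) for q in[(22,374),(297,197),(672,368),(425,582)]];print(B2,np.mean(B2,0))
lk,pv=P["lock"][0],P["pivot"][0];d=(pv-lk)[:2];print("yaw posts",np.degrees(np.arctan2(d[1],d[0])-np.arctan2(-95,190)))
for nm,q in dict(A=[(200,134),(268,148),(250,212),(179,200)],B=[(296,157),(369,159),(369,229),(292,227)],C=[(396,186),(470,184),(477,253),(401,256)],D=[(281,323),(355,346),(332,418),(256,396)]).items():
    W=np.array([onz("side0",*l(*x),.022) for x in q])[:,:2]
    (m,sz,a)=cv2.minAreaRect((W*1000).astype(np.float32)); print(nm,W.mean(0).round(4),sz,a, proj("scene0",[*W.mean(0),.022]))
C=[onz("side0",*l(*x),.06) for x in[(137,13),(569,62),(548,562),(21,492)]];print("crate",C,np.mean(C,0))
for nm,q,z in[("cap",(124,305),.022),("jar",(188,330),.063),("round",(422,380),.02),("stop",(503,355),.032)]:print(nm,onz("side0",*l(*q),z))
for nm,u,v,z in[("oat",222,272,.13),("oil",246,206,.14)]:print(nm,onz("side0",u,v,z))
E
```

```text
handle (array([ 0.5098, -0.2342,  0.1306]), [np.float64(1.9), np.float64(1.9)])
knob (array([ 0.441 , -0.1611,  0.1292]), [np.float64(3.2), np.float64(3.2)])
lock (array([ 0.4099, -0.195 ,  0.0818]), [np.float64(3.0), np.float64(3.0)])
pivot (array([ 0.5859, -0.3144,  0.1   ]), [np.float64(2.1), np.float64(2.1)])
board [array([ 0.6139, -0.3697,  0.012 ]), array([ 0.3402, -0.3308,  0.012 ]), array([ 0.367 , -0.1316,  0.012 ]), array([ 0.6401, -0.1709,  0.012 ])] [ 0.4903  -0.25075  0.012  ]
yaw -8.138903999769536
[array([ 0.3509, -0.3327,  0.012 ]), array([ 0.3876, -0.1394,  0.012 ]), array([ 0.6474, -0.1779,  0.012 ]), array([ 0.6198, -0.3689,  0.012 ])] [ 0.501425 -0.254725  0.012   ]
yaw posts -7.588274163213677
A [0.5974 0.1712] (62.08835983276367, 56.736961364746094) 85.83158874511719 [354.3 241.2]
B [0.511  0.1744] (59.55018615722656, 62.71609115600586) 7.216597557067871 [329.5 234.2]
C [0.4276 0.1842] (58.395103454589844, 61.54982376098633) 10.177911758422852 [307.6 226.8]
D [0.5087 0.322 ] (59.05928421020508, 57.27935791015625) 81.43081665039062 [349.4 213.4]
crate [array([0.6912, 0.0562, 0.06  ]), array([0.3373, 0.0466, 0.06  ]), array([0.3319, 0.4406, 0.06  ]), array([0.6825, 0.4537, 0.06  ])] [0.510725 0.249275 0.06    ]
cap [0.6511 0.2942 0.022 ]
jar [0.5943 0.3233 0.063 ]
round [0.4245 0.3147 0.02  ]
stop [0.3689 0.2912 0.032 ]
oat [0.7917 0.1482 0.13  ]
oil [ 0.7847 -0.0633  0.14  ]
```

```bash
python3 -m jog '1 30 -52 8 4.4;1 30 -52 8 4.4;1 30 -52 8 4.4;1 30 -52 8 4.4;1 30 -52 8 4.4' && python3 -m jog '1 30 -52 8 4.4;1 0 0 0 0;1 0 0 0 0' && python3 -c "
from h import *
cap('wrist','w1')" && python3 -m jog '1 0 -60 0 0;1 0 -60 0 0;1 0 -60 0 0;1 0 -60 0 0;1 0 -60 0 0' && python3 -m jog '1 10 -60 0 0;1 0 -60 0 0;1 0 -60 0 0;1 0 -20 0 0;1 0 0 0 0' && python3 -m jog '1 0 0 0 0' && python3 -c "
from h import *
cap('wrist','w2')"
```

```text
time_s: 0.78
tcp_pos: [0.4233, 0.3004, 0.2707]
ee_rot: [[0.998, -0.065, -0.0], [-0.065, -0.998, -0.0], [-0.0, 0.0, -1.0]]
wrist_force: [1.6, -0.1, -0.4]
gripper_width: 0.999
gripper_force: 0.0
time_s: 1.15
tcp_pos: [0.4527, 0.2501, 0.2782]
ee_rot: [[1.0, 0.008, -0.001], [0.008, -1.0, -0.0], [-0.001, 0.0, -1.0]]
wrist_force: [0.1, -0.6, 0.2]
gripper_width: 0.999
gripper_force: 0.0
time_s: 1.82
tcp_pos: [0.4527, -0.05, 0.2785]
ee_rot: [[1.0, 0.012, 0.0], [0.012, -1.0, 0.0], [0.0, -0.0, -1.0]]
wrist_force: [0.8, -0.1, -0.6]
gripper_width: 1.003
gripper_force: 0.0
time_s: 2.45
tcp_pos: [0.4632, -0.2497, 0.2776]
ee_rot: [[1.0, 0.008, -0.002], [0.008, -1.0, 0.0], [-0.002, -0.0, -1.0]]
wrist_force: [-0.0, -0.0, -0.7]
gripper_width: 1.001
gripper_force: 0.0
time_s: 2.58
tcp_pos: [0.4632, -0.2484, 0.2782]
ee_rot: [[1.0, 0.011, -0.001], [0.011, -1.0, 0.0], [-0.001, -0.0, -1.0]]
wrist_force: [-1.5, 0.2, -0.8]
gripper_width: 0.996
gripper_force: 0.0
```

View pics/w1.png

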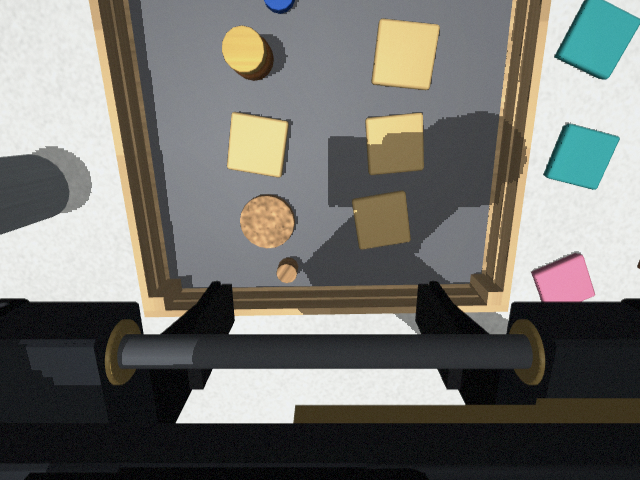

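View pics/w2.png

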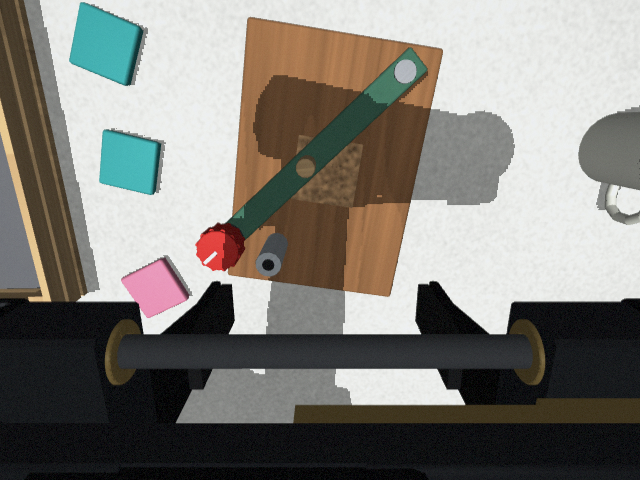

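The wrist views show the same objects more closely: w1 has the lids at (405,54), (395,143), (382,220) and (258,145). w2 has the handle at (306,168), pivot (405,71), lock post (268,264) and pad about (328,172).

```bash
python3 - <<'E'
from h import *
sd=lambda U,V:("side0",(U+.5)/6-.5+295,(V+.5)/6-.5+150)
sc=lambda U,V:("scene0",(U+.5)/5-.5+180,(V+.5)/5-.5+240)
for n,w,a,b in[("handle",(306,168),(366,156),(373,167)),("lock",(268,264),(561,310),(265,157)),("pivot",(405,71),(230,72),(419,349)),("knob",(216,249),(500,285),(343,65))]:
    print(n,tri(("w2",*w),sd(*a)),tri(("w2",*w),sd(*a),sc(*b)))
for n,u,v,z in[("handle",306,168,.131),("lock",268,264,.084),("pivot",405,71,.098),("knob",216,249,.131)]: print(n,onz("w2",u,v,z))
def rect(f,q,z,off=0):
    W=np.array([onz(f,*x,z) for x in q])[:,:2]; m=W.mean(0)
    d=[W[(i+1)%4]-W[i] for i in range(4)]
    a=[(np.degrees(np.arctan2(x[1],x[0]))+45)%90-45 for x in d]
    return m.round(4),[round(np.linalg.norm(x)*1e3,1) for x in d],np.round(a,1),round(np.mean(a),1)
print("board",rect("w2",[(249,17),(442,49),(389,296),(229,273)],.012))
print("pad",rect("w2",[(300,136),(362,144),(354,207),(294,200)],.015))
l=lambda U,V:((U+.5)/3.2-.5+230,(V+.5)/3.2-.5+260)
S=dict(A=(224,173.5),B=(331.5,193),C=(436,220),D=(306,371))
for n,q in dict(A=[(378,19),(439,25),(433,89),(373,83)],B=[(366,116),(422,112),(425,169),(368,174)],C=[(353,202),(403,192),(410,240),(361,249)],D=[(231,113),(289,122),(283,177),(228,168)]).items():
    m=np.mean(q,0); print(n,rect("w1",q,.022),tri(("w1",*m),("side0",*l(*S[n]))))
E
```

```text
handle (array([ 0.509 , -0.2327,  0.1332]), [np.float64(0.9), np.float64(0.9)]) (array([ 0.5096, -0.2333,  0.1307]), [np.float64(0.9), np.float64(2.1), np.float64(1.9)])
lock (array([ 0.4089, -0.1929,  0.0853]), [np.float64(1.6), np.float64(1.6)]) (array([ 0.4096, -0.1936,  0.0821]), [np.float64(1.5), np.float64(3.2), np.float64(3.1)])
pivot (array([ 0.5839, -0.3106,  0.1049]), [np.float64(0.5), np.float64(0.5)]) (array([ 0.5854, -0.313 ,  0.0998]), [np.float64(1.4), np.float64(2.6), np.float64(2.1)])
knob (array([ 0.4402, -0.1575,  0.1344]), [np.float64(1.9), np.float64(1.9)]) (array([ 0.4407, -0.1586,  0.13  ]), [np.float64(2.6), np.float64(3.8), np.float64(3.5)])
handle [ 0.5096 -0.2324  0.131 ]
lock [ 0.41   -0.1924  0.084 ]
pivot [ 0.5853 -0.3119  0.098 ]
knob [ 0.441  -0.1562  0.131 ]
board (array([ 0.4932, -0.2492]), [np.float64(195.6), np.float64(276.9), np.float64(196.2), np.float64(275.4)], array([-7.7, -7.6, -8.2, -7.7]), np.float64(-7.8))
pad (array([ 0.492 , -0.2505]), [np.float64(67.1), np.float64(69.5), np.float64(68.1), np.float64(69.9)], array([-6.4, -5.1, -6.1, -5.9
[... 208 characters left out ...]
 [np.float64(0.9), np.float64(0.9)])
B (array([0.5135, 0.1765]), [np.float64(57.9), np.float64(58.8), np.float64(61.5), np.float64(59.8)], array([4.5, 8. , 5.5, 4.5]), np.float64(5.6)) (array([0.5125, 0.1764, 0.0238]), [np.float64(1.8), np.float64(1.8)])
C (array([0.4285, 0.1862]), [np.float64(55.8), np.float64(56.3), np.float64(56.6), np.float64(55.9)], array([12. , 12.1, 11.5, 11.2]), np.float64(11.7)) (array([0.4283, 0.1858, 0.0225]), [np.float64(0.9), np.float64(0.9)])
D (array([0.5099, 0.322 ]), [np.float64(60.4), np.float64(57.6), np.float64(59.7), np.float64(56.7)], array([-7.9, -7.6, -8.8, -6.9]), np.float64(-7.8)) (array([0.5096, 0.3222, 0.0203]), [np.float64(0.9), np.float64(0.9)])
```

```bash
python3 -m jog '1 10 3 -8 -9.4;1 10 3 -10 -9.4;1 10 3 -10 -9.4;1 10 3 -10 -9.4;1 6.5 3.5 -10 -9.4' && python3 -m jog '1 0 0 -30 0;1 0 0 -40 0;1 0 0 -40 0;1 0 0 -10 0;1 0 0 0 0' && python3 -m jog '0.1 0 0 0 0;0.1 0 0 0 0;0.1 0 0 0 0;0.1 0 0 0 0;0.1 0 0 0 0'; python3 -c "
from h import *
print(r.sense()['joints'].round(1))"
```

```text
time_s: 3.25
tcp_pos: [0.5101, -0.2325, 0.2304]
ee_rot: [[0.686, -0.727, 0.0], [-0.727, -0.686, 0.0], [0.0, -0.0, -1.0]]
wrist_force: [0.7, 0.3, 0.8]
gripper_width: 0.998
gripper_force: 0.0
time_s: 3.88
tcp_pos: [0.5099, -0.2336, 0.111]
ee_rot: [[0.69, -0.724, 0.0], [-0.724, -0.69, -0.0], [0.0, 0.0, -1.0]]
wrist_force: [0.3, -0.5, 0.7]
gripper_width: 0.997
gripper_force: 0.0
time_s: 4.5
tcp_pos: [0.5093, -0.2343, 0.1106]
ee_rot: [[0.688, -0.725, 0.0], [-0.725, -0.688, -0.0], [0.0, -0.0, -1.0]]
wrist_force: [-0.3, 0.2, 0.5]
gripper_width: 0.52
gripper_force: 0.0
[ -8.1  22.5 -17.9  -0.  -49.6  51.6]
```

```bash
python3 -m jog '0.1 0 0 0 0;0.1 0 0 0 0;0.1 0 0 0 0;0.1 0 0 0 0;0.1 0 0 0 0' && python3 -m jog '0.1 0 0 0 0;0.1 6 5 0 -4;0.1 6 5 0 -4;0.1 6.5 4 0 -4;0.1 6.5 4 0 -4'
```

```text
time_s: 5.12
tcp_pos: [0.5094, -0.2341, 0.1105]
ee_rot: [[0.689, -0.725, 0.0], [-0.725, -0.689, 0.0], [0.0, -0.0, -1.0]]
wrist_force: [0.5, 1.4, -0.5]
gripper_width: 0.175
gripper_force: 30.0
time_s: 5.75
tcp_pos: [0.5338, -0.2162, 0.1105]
ee_rot: [[0.46, -0.888, -0.002], [-0.888, -0.46, -0.0], [-0.001, 0.002, -1.0]]
wrist_force: [-0.8, 0.3, 0.7]
gripper_width: 0.173
gripper_force: 30.0
```

```bash
python3 -m jog '0.1 7 3 0 -4;0.1 7 3 0 -4;0.1 7.5 2 0 -4;0.1 7.5 2 0 -4;0.1 7.5 1 0 -4' && python3 -m jog '0.1 7.5 1 0 -4;0.1 7.5 0 0 -4;0.1 7.5 0 0 -4;0.1 7.5 -1 0 -4;0.1 7.5 -1 0 -4' && python3 -m jog '0.1 7.5 -2 0 -4;0.1 7.5 -2 0 -4;0.1 0 0 0 0'
```

```text
time_s: 6.38
tcp_pos: [0.5701, -0.2043, 0.1105]
ee_rot: [[0.128, -0.992, -0.002], [-0.992, -0.128, 0.001], [-0.002, 0.002, -1.0]]
wrist_force: [-1.3, 4.0, 3.2]
gripper_width: 0.176
gripper_force: 30.0
time_s: 7.0
tcp_pos: [0.6082, -0.2054, 0.1105]
ee_rot: [[-0.218, -0.976, -0.001], [-0.976, 0.218, 0.001], [-0.001, 0.001, -1.0]]
wrist_force: [-0.9, 2.0, 1.8]
gripper_width: 0.18
gripper_force: 30.0
time_s: 7.38
tcp_pos: [0.6211, -0.209, 0.1104]
ee_rot: [[-0.35, -0.937, -0.006], [-0.937, 0.35, 0.002], [0.0, 0.006, -1.0]]
wrist_force: [-5.2, 5.2, 4.2]
gripper_width: 0.176
gripper_force: 30.0
```

```bash
python3 -m jog '0.1 3 -1 0 0;0.1 0 0 0 0;0.5 0 0 0 0;0.5 0 0 0 0;0.5 0 0 0 0' && python3 -m jog '0.5 0 0 40 0;0.8 0 0 60 10;1 0 20 40 10;1 0 40 0 10;1 0 50 0 10' && python3 -m jog '1 -20 50 0 10;1 -10 60 0 10;1 -10 60 0 10;1 -10 60 0 10;1 0 60 -10 10' && python3 -m jog '1 0 0 0 10;1 0 0 0 5;1 0 0 0 0' && python3 -c "
from h import *
cap('wrist','w3');cap('side','side3');print(r.sense()['joints'].round(1))"
```

```text
time_s: 8.0
tcp_pos: [0.6266, -0.2115, 0.1106]
ee_rot: [[-0.35, -0.937, 0.001], [-0.937, 0.35, -0.0], [0.0, -0.001, -1.0]]
wrist_force: [0.1, -0.2, -0.9]
gripper_width: 0.428
gripper_force: 0.0
time_s: 8.62
tcp_pos: [0.6267, -0.101, 0.2512]
ee_rot: [[0.337, -0.941, 0.002], [-0.941, -0.337, 0.0], [0.001, -0.002, -1.0]]
wrist_force: [0.5, 1.0, -0.7]
gripper_width: 0.87
gripper_force: 0.0
time_s: 9.25
tcp_pos: [0.5765, 0.1907, 0.2419]
ee_rot: [[0.939, -0.344, 0.003], [-0.344, -0.939, 0.001], [0.002, -0.002, -1.0]]
wrist_force: [1.0, -0.2, 0.6]
gripper_width: 1.003
gripper_force: 0.0
time_s: 9.62
tcp_pos: [0.5766, 0.1889, 0.2404]
ee_rot: [[0.995, -0.097, 0.0], [-0.097, -0.995, -0.0], [0.0, 0.0, -1.0]]
wrist_force: [-0.3, 0.1, 0.0]
gripper_width: 1.002
gripper_force: 0.0
[ 33.4  19.9  -1.4   0.  -68.7  51. ]
```

```bash
cat >> h.py <<'E'
def lids(fn,z=.022,box=None):
    im=cv2.imread(f"pics/{fn}.png"); h=cv2.cvtColor(im,cv2.COLOR_BGR2HSV)
    m=cv2.inRange(h,(15,70,60),(32,255,255)); m=cv2.morphologyEx(m,cv2.MORPH_OPEN,np.ones((3,3)))
    for c in cv2.findContours(m,cv2.RETR_EXTERNAL,cv2.CHAIN_APPROX_NONE)[0]:
        if cv2.contourArea(c)<150: continue
        W=np.array([onz(fn,u,v,z)[:2] for u,v in c[:,0]],np.float32)
        (x,y),s,a=cv2.minAreaRect(W*1000)
        if 40<min(s) and max(s)<80: print(fn,round(x,1),round(y,1),np.round(s,1),round((a+45)%90-45,1))
E
python3 -c "
from h import *
lids('side0');lids('side3');lids('w1');lids('w3')"
```

```text
side0 424.9 314.1 [58.7 58.2] 9.2
side0 510.2 321.5 [60.3 60.2] -9.5
side0 428.3 184.9 [61.  58.2] 9.4
side0 511.9 174.1 [60.3 61.3] 5.7
side0 598.3 169.9 [61.1 60.5] -4.7
side3 424.9 314.1 [58.7 58.2] 9.2
side3 510.2 321.5 [60.3 60.2] -9.5
side3 428.2 183.4 [60.3 61. ] 9.4
side3 512.7 173.8 [57.4 59.5] 7.3
side3 598.2 170.6 [61.5 59. ] -5.0
side3 545.0 46.9 [42.4 57.3] 20.8
w1 426.6 315.3 [60.5 60.3] -11.3
w1 429.6 186.9 [60.3 59.4] 10.2
w1 512.7 177.1 [59.6 59.7] 6.0
w1 510.6 322.9 [59.8 59.6] -9.1
w1 601.3 331.8 [45.1 41.2] -42.9
w1 598.8 172.7 [59.9 59.8] -5.1
w3 511.8 322.1 [60.3 60.6] -8.6
w3 513.9 176.4 [60.7 59.2] 6.0
w3 589.4 339.7 [47.  43.4] -5.6
w3 599.6 172.1 [59.3 59.5] -5.1
```

```bash
python3 -m jog '1 22 -17 -50 0.5;1 0 0 -50 0;1 0 0 -50 0;1 0 0 -40 0;1 0 0 -20 0' && python3 -m jog '1 0 0 -11 0;1 0 0 0 0;0.6 0 0 0 0;0.6 0 0 0 0;0.6 0 0 0 0' && python3 -m jog '0.6 0 0 0 0;0.6 0 0 0 0;0.6 0 0 0 0;0.6 0 0 20 0;0.6 0 0 20 0'
```

```text
time_s: 10.35
tcp_pos: [0.5973, 0.1706, 0.0278]
ee_rot: [[0.996, -0.089, -0.004], [-0.089, -0.996, -0.002], [-0.003, 0.002, -1.0]]
wrist_force: [1.1, -0.4, 1.0]
gripper_width: 0.999
gripper_force: 0.0
time_s: 10.98
tcp_pos: [0.5987, 0.172, 0.0203]
ee_rot: [[0.996, -0.087, 0.001], [-0.087, -0.996, 0.001], [0.001, -0.001, -1.0]]
wrist_force: [0.2, 0.2, 0.1]
gripper_width: 0.745
gripper_force: 0.0
time_s: 11.6
tcp_pos: [0.5979, 0.1716, 0.0592]
ee_rot: [[0.996, -0.087, -0.001], [-0.087, -0.996, -0.001], [-0.001, 0.001, -1.0]]
wrist_force: [0.7, -0.2, -0.1]
gripper_width: 0.686
gripper_force: 30.0
```

```bash
python3 -m jog '0.6 0 0 50 0;0.6 -5 -20 50 0;0.6 -20 -50 50 -1;0.6 -20 -50 0 -1;0.6 -20 -50 0 -0.8' && python3 -m jog '0.6 -20 -50 0 0;0.6 -19 -50 0 0;0.6 0 -50 0 0;0.6 0 -50 0 0;0.6 0 -40 0 0' && python3 -m jog '0.6 0 -12 -40 0;0.6 0 0 -40 0;0.6 0 0 -40 0;0.6 0 0 -30 0;0.6 0 0 -10 0' && python3 -m jog '0.6 0 0 0 0;0.6 0 0 0 0'
```

```text
time_s: 12.22
tcp_pos: [0.5355, 0.0081, 0.2023]
ee_rot: [[0.991, -0.135, 0.001], [-0.136, -0.991, 0.001], [0.001, -0.001, -1.0]]
wrist_force: [0.2, -1.1, -0.3]
gripper_width: 0.683
gripper_force: 30.0
time_s: 12.85
tcp_pos: [0.4968, -0.2325, 0.2016]
ee_rot: [[0.991, -0.136, -0.0], [-0.136, -0.991, 0.0], [-0.0, -0.0, -1.0]]
wrist_force: [-0.2, 1.3, -1.2]
gripper_width: 0.688
gripper_force: 30.0
time_s: 13.48
tcp_pos: [0.4957, -0.2425, 0.0398]
ee_rot: [[0.991, -0.136, -0.004], [-0.136, -0.991, 0.001], [-0.005, -0.0, -1.0]]
wrist_force: [0.2, -0.1, 0.0]
gripper_width: 0.69
gripper_force: 30.0
time_s: 13.72
tcp_pos: [0.4984, -0.243, 0.0434]
ee_rot: [[0.991, -0.135, 0.003], [-0.135, -0.991, -0.001], [0.003, 0.0, -1.0]]
wrist_force: [0.6, -0.8, -1.5]
gripper_width: 0.684
gripper_force: 30.0
```

```bash
python3 -m jog '0.6 -5 -7.5 0 0;0.6 0 0 0 0;0.6 0 0 -8 0;0.6 0 0 -6 0;0.6 0 0 -1.5 0' && python3 -m jog '0.6 0 0 0 0;0.6 0 0 0 0'
```

```text
time_s: 14.35
tcp_pos: [0.4922, -0.2502, 0.027]
ee_rot: [[0.991, -0.135, -0.001], [-0.135, -0.991, -0.0], [-0.001, 0.0, -1.0]]
wrist_force: [-4.1, 2.4, 14.7]
gripper_width: 0.686
gripper_force: 30.0
time_s: 14.6
tcp_pos: [0.4922, -0.2502, 0.0271]
ee_rot: [[0.991, -0.135, -0.001], [-0.135, -0.991, -0.0], [-0.001, 0.0, -1.0]]
wrist_force: [-1.5, 0.5, 6.4]
gripper_width: 0.687
gripper_force: 30.0
```

```bash
python3 -m jog '1 0 0 0 0;1 0 0 0 0;1 0 0 0 0;1 0 0 10 0;1 0 0 50 0' && python3 -m jog '1 0 0 50 0;1 0 0 50 0;1 0 0 50 0;1 -20 0 0 0;1 0 0 0 0' && python3 -c "
from h import *
cap('wrist','w4');cap('side','side4');lids('w4',.029);lids('side4',.029)"
```

```text
time_s: 15.22
tcp_pos: [0.4902, -0.2497, 0.0848]
ee_rot: [[0.991, -0.136, -0.007], [-0.136, -0.991, 0.002], [-0.008, -0.001, -1.0]]
wrist_force: [1.0, -0.8, 1.1]
gripper_width: 0.994
gripper_force: 0.0
time_s: 15.85
tcp_pos: [0.4715, -0.2501, 0.2378]
ee_rot: [[0.991, -0.136, 0.002], [-0.136, -0.991, -0.0], [0.002, -0.0, -1.0]]
wrist_force: [0.2, -0.7, 0.2]
gripper_width: 1.0
gripper_force: 0.0
w4 494.7 -249.4 [67.5 67.9] -7.7
side4 489.1 -252.8 [60.  67.2] -6.6
```

View pics/w4.png

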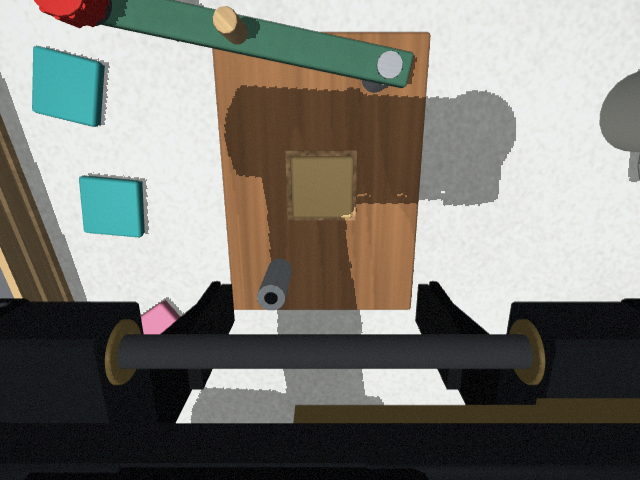

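The lid sits on the pad at about (323,187), inside the pad outline (286–357, 151–220). I'll enlarge to check the centring.

```bash
python3 -c "
import cv2
a=cv2.imread('pics/w4.png')[140:232,272:372]
cv2.imwrite('pics/c4.png',cv2.resize(cv2.convertScaleAbs(a,alpha=1.6),(600,552),interpolation=cv2.INTER_CUBIC))"
```

```text
(no output)
```

View pics/c4.png

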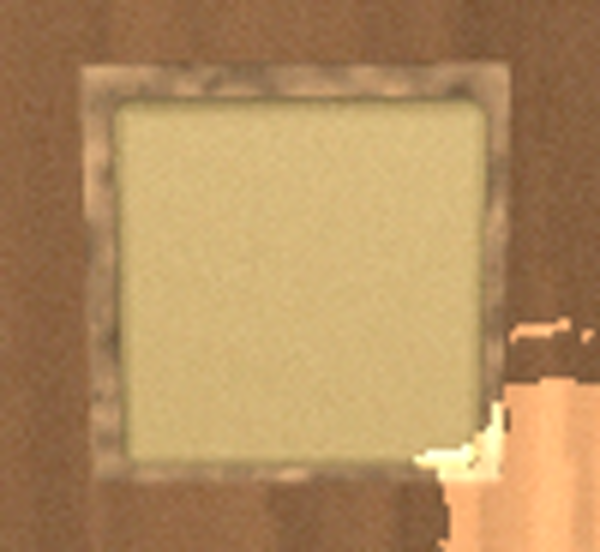

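Crop c4: pad corners (82,66), (510,64), (501,480), (96,480). Lid top corners (116,101), (486,101), (480,462), (125,462).

```bash
python3 - <<'E'
from h import *
g=lambda U,V:((U+.5)/6-.5+272,(V+.5)/6-.5+140)
for n,q,z in[("pad",[(82,66),(510,64),(501,480),(96,480)],.015),("lid",[(116,101),(486,101),(480,462),(125,462)],.029)]:
    W=np.array([onz("w4",*g(*x),z) for x in q]);d=np.roll(W,-1,0)-W
    print(n,W.mean(0),(np.degrees(np.arctan2(d[:,1],d[:,0]))+45)%90-45,np.linalg.norm(d,axis=1))
cap("side","side5");lids("side5")
E
```

```text
pad [ 0.492575 -0.248975  0.015   ] [-7.50229223 -7.58378058 -7.75775485 -7.53463067] [0.06969663 0.06970976 0.06963735 0.06939921]
lid [ 0.4934   -0.249925  0.029   ] [-7.78285946 -7.47793831 -7.74316134 -7.76958188] [0.05833738 0.05839666 0.05863463 0.05843646]
side5 489.3 -259.9 [61.2 67.6] -6.6
```

```bash
python3 -m jog '1 0 60 0 3;1 0 60 0 3;1 0 60 0 3;1 0 60 0 3;1 0 60 0 2' && python3 -m jog '1 0 60 0 0;1 0 60 0 0;1 0 10 0 0;1 0 0 0 0;1 0 0 0 0' && python3 -c "
from h import *
cap('wrist','w5');lids('w5');print(r.sense()['tcp_pos'])"
```

```text
time_s: 16.62
tcp_pos: [0.4724, 0.0519, 0.2361]
ee_rot: [[0.994, 0.11, -0.001], [0.11, -0.994, -0.001], [-0.001, 0.001, -1.0]]
wrist_force: [-0.5, -0.0, 0.3]
gripper_width: 1.002
gripper_force: 0.0
time_s: 17.25
tcp_pos: [0.4723, 0.1787, 0.2362]
ee_rot: [[0.994, 0.107, -0.001], [0.107, -0.994, -0.001], [-0.001, 0.001, -1.0]]
wrist_force: [0.3, -0.5, 0.6]
gripper_width: 1.0
gripper_force: 0.0
w5 429.9 186.5 [60.4 59.3] 10.4
w5 427.1 314.0 [59.8 62.4] 5.8
w5 513.1 176.6 [59.2 59.4] 6.2
w5 510.8 322.2 [60.4 59.9] -8.9
w5 600.3 339.3 [43.2 46.6] 0.0
[0.47234781 0.17853647 0.23641738]
```

```bash
python3 -m jog '1 20.5 -1 -40 0;1 20 -1 -50 0;1 0 0 -50 0;1 0 0 -45 0;1 0 0 -25 0' && python3 -m jog '1 0 0 -6 0;1 0 0 0 0;0.6 0 0 0 0;0.6 0 0 0 0;0.6 0 0 0 0' && python3 -m jog '0.6 0 0 0 0;0.6 0 0 0 0;0.6 0 0 0 0;0.6 0 0 20 0;0.6 0 0 20 0'
```

```text
time_s: 17.92
tcp_pos: [0.512, 0.1755, 0.0243]
ee_rot: [[0.994, 0.106, -0.003], [0.106, -0.994, -0.002], [-0.003, 0.002, -1.0]]
wrist_force: [0.1, 0.6, 0.7]
gripper_width: 1.001
gripper_force: 0.0
time_s: 18.55
tcp_pos: [0.5131, 0.178, 0.0213]
ee_rot: [[0.994, 0.108, 0.001], [0.108, -0.994, 0.001], [0.001, -0.001, -1.0]]
wrist_force: [0.3, 0.2, -1.2]
gripper_width: 0.742
gripper_force: 0.0
time_s: 19.18
tcp_pos: [0.5124, 0.1776, 0.0603]
ee_rot: [[0.994, 0.108, -0.001], [0.108, -0.994, -0.001], [-0.001, 0.0, -1.0]]
wrist_force: [0.8, 0.2, -1.2]
gripper_width: 0.684
gripper_force: 30.0
```

```bash
python3 -m jog '0.6 0 0 50 0;0.6 0 -20 50 0;0.6 -5 -50 40 -4;0.6 -5 -55 0 -4;0.6 -5 -55 0 -4' && python3 -m jog '0.6 -5 -55 0 -2;0.6 0 -55 0 0;0.6 0 -55 0 0;0.6 0 -55 0 0;0.6 0 -28 0 0' && python3 -m jog '0.6 0 0 -40 0;0.6 0 0 -50 0;0.6 0 0 -40 0;0.6 0 0 0 0;0.6 0 0 0 0'
```

```text
time_s: 19.8
tcp_pos: [0.4975, -0.0021, 0.1997]
ee_rot: [[0.995, -0.102, 0.001], [-0.102, -0.995, 0.001], [0.001, -0.001, -1.0]]
wrist_force: [1.0, -0.2, -0.2]
gripper_width: 0.684
gripper_force: 30.0
time_s: 20.42
tcp_pos: [0.4924, -0.2511, 0.1986]
ee_rot: [[0.99, -0.138, -0.001], [-0.138, -0.99, 0.001], [-0.001, -0.0, -1.0]]
wrist_force: [0.1, 1.2, 0.2]
gripper_width: 0.685
gripper_force: 30.0
time_s: 21.05
tcp_pos: [0.4941, -0.2492, 0.0707]
ee_rot: [[0.991, -0.135, 0.002], [-0.135, -0.991, -0.001], [0.002, 0.001, -1.0]]
wrist_force: [0.4, 0.7, -0.2]
gripper_width: 0.682
gripper_force: 30.0
```

```bash
python3 -m jog '0.6 -1 -0.7 -14 0;0.6 0 0 -8 0;0.6 0 0 -4 0;0.6 0 0 -2.5 0;0.6 0 0 0 0' && python3 -m jog '0.6 0 0 0 0;0.6 0 0 0 0'
```

```text
time_s: 21.68
tcp_pos: [0.4919, -0.2496, 0.0421]
ee_rot: [[0.991, -0.135, -0.0], [-0.135, -0.991, -0.0], [-0.0, 0.0, -1.0]]
wrist_force: [-1.4, 1.1, 5.7]
gripper_width: 0.687
gripper_force: 30.0
time_s: 21.92
tcp_pos: [0.4919, -0.2496, 0.0421]
ee_rot: [[0.991, -0.135, 0.0], [-0.135, -0.991, -0.0], [0.0, 0.0, -1.0]]
wrist_force: [-1.6, 1.0, 5.4]
gripper_width: 0.683
gripper_force: 30.0
```

```bash
python3 -m jog '1 0 0 0 0;1 0 0 0 0;1 0 0 0 0;1 0 0 10 0;1 0 0 50 0' && python3 -m jog '1 0 0 50 0;1 0 0 50 0;1 0 0 35 0;1 -20 0 0 0;1 0 0 0 0' && python3 -c "
from h import *
cap('wrist','w6');lids('w6',.043)" && python3 -m jog '1 -10 60 0 3;1 -10 60 0 3;1 -10 60 0 3;1 -10 60 0 3;1 -10 60 0 3' && python3 -m jog '1 -20 60 0 3;1 -10 60 0 0;1 0 20 0 0;1 0 0 0 0;1 0 0 0 0' && python3 -c "
from h import *
cap('wrist','w7');lids('w7');print(r.sense()['tcp_pos'])"
```

```text
time_s: 22.55
tcp_pos: [0.4898, -0.2491, 0.0992]
ee_rot: [[0.991, -0.136, -0.007], [-0.136, -0.991, 0.002], [-0.008, -0.001, -1.0]]
wrist_force: [0.9, -0.8, 0.1]
gripper_width: 0.996
gripper_force: 0.0
time_s: 23.18
tcp_pos: [0.4711, -0.2496, 0.2372]
ee_rot: [[0.991, -0.136, 0.002], [-0.136, -0.991, -0.0], [0.002, -0.0, -1.0]]
wrist_force: [0.7, -0.3, 0.5]
gripper_width: 0.998
gripper_force: 0.0
w6 495.1 -249.4 [64.8 68.1] -7.7
time_s: 23.85
tcp_pos: [0.4218, 0.0525, 0.236]
ee_rot: [[0.992, 0.127, 0.0], [0.127, -0.992, -0.0], [0.0, 0.0, -1.0]]
wrist_force: [0.4, 0.4, 0.4]
gripper_width: 0.996
gripper_force: 0.0
time_s: 24.48
tcp_pos: [0.3923, 0.1888, 0.2356]
ee_rot: [[0.984, 0.176, -0.001], [0.176, -0.984, -0.001], [-0.001, 0.001, -1.0]]
wrist_force: [-0.8, 0.1, 1.0]
gripper_width: 0.997
gripper_force: 0.0
w7 429.4 186.6 [58.7 59.4] 10.3
w7 425.9 314.9 [60.4 60.7] 26.6
w7 510.0 322.5 [60.4 59.4] -9.0
[0.39235321 0.18852817 0.23570509]
```

```bash
python3 -m jog '1 18 -1 -40 0;1 19 -1 -50 0;1 0 0 -50 0;1 0 0 -45 0;1 0 0 -25 0' && python3 -m jog '1 0 0 -5.5 0;1 0 0 0 0;0.6 0 0 0 0;0.6 0 0 0 0;0.6 0 0 0 0' && python3 -m jog '0.6 0 0 0 0;0.6 0 0 0 0;0.6 0 0 0 0;0.6 0 0 20 0;0.6 0 0 20 0'
```

```text
time_s: 25.15
tcp_pos: [0.4287, 0.1853, 0.0239]
ee_rot: [[0.985, 0.174, -0.003], [0.174, -0.985, -0.002], [-0.003, 0.002, -1.0]]
wrist_force: [0.2, -0.8, -0.1]
gripper_width: 1.0
gripper_force: 0.0
time_s: 25.78
tcp_pos: [0.4295, 0.188, 0.0212]
ee_rot: [[0.984, 0.177, 0.001], [0.177, -0.984, 0.001], [0.001, -0.001, -1.0]]
wrist_force: [-0.9, 0.0, -0.2]
gripper_width: 0.748
gripper_force: 0.0
time_s: 26.4
tcp_pos: [0.4288, 0.1875, 0.0605]
ee_rot: [[0.984, 0.177, -0.001], [0.177, -0.984, -0.001], [-0.001, 0.001, -1.0]]
wrist_force: [1.3, -0.0, -0.7]
gripper_width: 0.683
gripper_force: 30.0
```

```bash
python3 -c "
import cv2
a=cv2.imread('pics/w6.png')[140:232,272:372]
cv2.imwrite('pics/c6.png',cv2.resize(cv2.convertScaleAbs(a,alpha=1.6),(600,552),interpolation=cv2.INTER_CUBIC))"
```

```text
(no output)
```

View pics/c6.png

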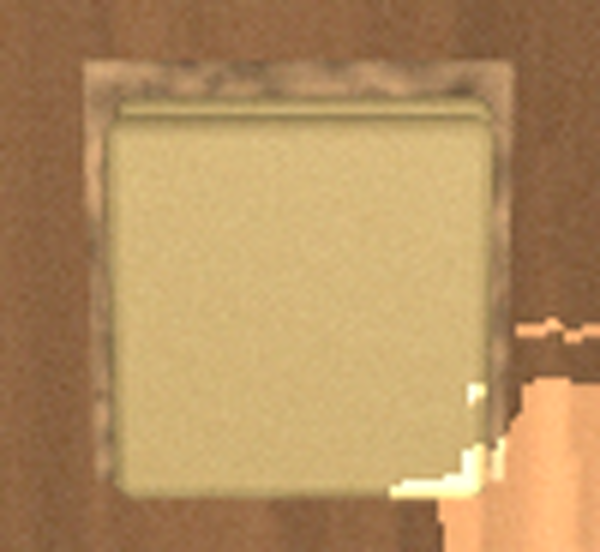

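Crop c6: the second lid sits squarely, with top corners about (110,120), (490,120), (486,495), (118,495). The third lid is held.

```bash
python3 - <<'E'
from h import *
g=lambda U,V:((U+.5)/6-.5+272,(V+.5)/6-.5+140)
W=np.array([onz("w6",*g(*x),.043) for x in[(110,120),(490,120),(486,495),(118,495)]]);print(W.mean(0))
E
python3 -m jog '0.6 0 0 50 0;0.6 5 -20 50 0;0.6 10 -50 40 -4;0.6 10 -55 0 -5;0.6 10 -55 0 -5' && python3 -m jog '0.6 10 -55 0 -4;0.6 10 -55 0 0;0.6 10 -55 0 0;0.6 0 -55 0 0;0.6 0 -38 0 0' && python3 -m jog '0.6 0 0 -40 0;0.6 0 0 -40 0;0.6 0 0 -30 0;0.6 0 0 0 0;0.6 0 0 0 0'
```

```text
[ 0.491275 -0.2491    0.043   ]
time_s: 27.02
tcp_pos: [0.4639, 0.0082, 0.1995]
ee_rot: [[0.998, -0.068, 0.001], [-0.068, -0.998, 0.001], [0.001, -0.001, -1.0]]
wrist_force: [0.6, 0.6, -0.2]
gripper_width: 0.686
gripper_force: 30.0
time_s: 27.65
tcp_pos: [0.4934, -0.2506, 0.1982]
ee_rot: [[0.991, -0.137, -0.001], [-0.137, -0.991, 0.001], [-0.001, -0.0, -1.0]]
wrist_force: [-0.4, -0.2, -0.6]
gripper_width: 0.685
gripper_force: 30.0
time_s: 28.28
tcp_pos: [0.4947, -0.2487, 0.09]
ee_rot: [[0.991, -0.135, 0.002], [-0.135, -0.991, -0.001], [0.002, 0.0, -1.0]]
wrist_force: [0.8, 0.2, -0.7]
gripper_width: 0.681
gripper_force: 30.0
```

```bash
python3 -m jog '0.6 -0.5 -0.8 -16 0;0.6 0 0 -10 0;0.6 0 0 -4 0;0.6 0 0 -3.5 0;0.6 0 0 0 0' && python3 -m jog '0.6 0 0 0 0;0.6 0 0 0 0'
```

```text
time_s: 28.9
tcp_pos: [0.4936, -0.2494, 0.056]
ee_rot: [[0.991, -0.135, 0.001], [-0.135, -0.991, -0.0], [0.001, 0.0, -1.0]]
wrist_force: [-0.9, 0.1, 1.8]
gripper_width: 0.688
gripper_force: 30.0
time_s: 29.15
tcp_pos: [0.4936, -0.2494, 0.056]
ee_rot: [[0.991, -0.135, 0.001], [-0.135, -0.991, -0.0], [0.001, 0.0, -1.0]]
wrist_force: [-1.4, 0.5, 3.0]
gripper_width: 0.687
gripper_force: 30.0
```

```bash
python3 -m jog '1 0 0 0 0;1 0 0 0 0;1 0 0 0 0;1 0 0 10 0;1 0 0 50 0' && python3 -m jog '1 0 0 50 0;1 0 0 50 0;1 0 0 22 0;1 -20 0 0 0;1 0 0 0 0' && python3 -c "
from h import *
cap('wrist','w8')" && python3 -m jog '1 0 60 0 -1;1 0 60 0 0;1 0 60 0 0;1 0 60 0 0;1 0 60 0 0' && python3 -m jog '1 0 60 0 0;1 0 60 0 0;1 0 60 0 0;1 0 60 0 0;1 0 30 0 0' && python3 -m jog '1 0 0 0 0;1 0 0 0 0' && python3 -c "
from h import *
cap('wrist','w9');lids('w9');print(r.sense()['tcp_pos'])"
```

```text
time_s: 29.78
tcp_pos: [0.4912, -0.2488, 0.1138]
ee_rot: [[0.991, -0.136, -0.007], [-0.136, -0.991, 0.002], [-0.008, -0.001, -1.0]]
wrist_force: [0.6, -0.8, 0.9]
gripper_width: 0.997
gripper_force: 0.0
time_s: 30.4
tcp_pos: [0.4725, -0.2493, 0.2387]
ee_rot: [[0.991, -0.136, 0.002], [-0.136, -0.991, -0.0], [0.002, -0.0, -1.0]]
wrist_force: [-0.0, -0.4, 0.0]
gripper_width: 1.0
gripper_force: 0.0
time_s: 31.08
tcp_pos: [0.4736, 0.0528, 0.2377]
ee_rot: [[0.988, -0.152, 0.001], [-0.152, -0.988, -0.0], [0.001, -0.0, -1.0]]
wrist_force: [0.9, 0.3, 0.6]
gripper_width: 1.001
gripper_force: 0.0
time_s: 31.7
tcp_pos: [0.4733, 0.3241, 0.237]
ee_rot: [[0.989, -0.15, -0.0], [-0.15, -0.989, -0.0], [0.0, 0.0, -1.0]]
wrist_force: [-0.1, 0.6, -0.0]
gripper_width: 0.996
gripper_force: 0.0
time_s: 31.95
tcp_pos: [0.4733, 0.3203, 0.2372]
ee_rot: [[0.988, -0.153, -0.001], [-0.153, -0.988, -0.001], [-0.001, 0.001, -1.0]]
wrist_force: [0.5, 0.3, 0.4]
gripper_width: 1.0
gripper_force: 0.0
w9 428.0 316.0 [59.4 60.1] -8.8
w9 511.0 323.5 [59.4 58.8] -8.7
w9 600.4 326.7 [42.5 42.5] -8.7
[0.47337818 0.31991067 0.23741606]
```

```bash
python3 -m jog '1 18 2 -40 0;1 20 1.5 -50 0;1 0 0 -50 0;1 0 0 -46 0;1 0 0 -25 0' && python3 -m jog '1 0 0 -6 0;1 0 0 0 0;0.6 0 0 0 0;0.6 0 0 0 0;0.6 0 0 0 0' && python3 -m jog '0.6 0 0 0 0;0.6 0 0 0 0;0.6 0 0 0 0;0.6 0 0 20 0;0.6 0 0 20 0' && python3 -m jog '0.6 0 0 50 0;0.6 0 -20 50 0;0.6 -2 -50 50 1;0.6 -2 -55 0 0;0.6 -2 -55 0 0' && python3 -m jog '0.6 -2 -55 0 0;0.6 -3 -55 0 0;0.6 -3 -55 0 0;0.6 -3 -55 0 0;0.6 0 -55 0 0'
```

```text
time_s: 32.62
tcp_pos: [0.5107, 0.3217, 0.0243]
ee_rot: [[0.988, -0.155, -0.003], [-0.155, -0.988, -0.003], [-0.002, 0.003, -1.0]]
wrist_force: [0.5, 0.4, 1.0]
gripper_width: 1.0
gripper_force: 0.0
time_s: 33.25
tcp_pos: [0.5116, 0.3245, 0.0214]
ee_rot: [[0.988, -0.153, 0.001], [-0.153, -0.988, 0.001], [0.001, -0.001, -1.0]]
wrist_force: [-0.4, -0.2, -0.7]
gripper_width: 0.746
gripper_force: 0.0
time_s: 33.88
tcp_pos: [0.511, 0.3239, 0.0602]
ee_rot: [[0.988, -0.153, -0.001], [-0.153, -0.988, -0.001], [-0.001, 0.001, -1.0]]
wrist_force: [1.2, 0.1, -0.8]
gripper_width: 0.687
gripper_force: 30.0
time_s: 34.5
tcp_pos: [0.5052, 0.1487, 0.2049]
ee_rot: [[0.991, -0.135, 0.001], [-0.135, -0.991, 0.001], [0.001, -0.001, -1.0]]
wrist_force: [0.0, -0.2, 0.6]
gripper_width: 0.686
gripper_force: 30.0
time_s: 35.12
tcp_pos: [0.4941, -0.1266, 0.2044]
ee_rot: [[0.991, -0.135, 0.0], [-0.135, -0.991, 0.0], [-0.0, -0.0, -1.0]]
wrist_force: [1.9, 0.4, -0.2]
gripper_width: 0.681
gripper_force: 30.0
```

```bash
python3 -m jog '0.6 0 -60 0 0;0.6 0 -60 0 0;0.6 0 -4 -50 0;0.6 0 0 -45 0;0.6 0 0 0 0' && python3 -m jog '0.6 0 0 0 0'; python3 -c "
import cv2
a=cv2.imread('pics/w8.png')[140:242,272:382]
cv2.imwrite('pics/c8.png',cv2.resize(cv2.convertScaleAbs(a,alpha=1.6),(660,612),interpolation=cv2.INTER_CUBIC)[:600])"
```

```text
time_s: 35.75
tcp_pos: [0.4915, -0.2486, 0.106]
ee_rot: [[0.991, -0.137, -0.009], [-0.137, -0.991, 0.002], [-0.009, -0.001, -1.0]]
wrist_force: [0.2, 0.2, -0.4]
gripper_width: 0.689
gripper_force: 30.0
time_s: 35.88
tcp_pos: [0.4959, -0.2493, 0.1112]
ee_rot: [[0.991, -0.134, 0.002], [-0.134, -0.991, -0.001], [0.002, 0.001, -1.0]]
wrist_force: [0.1, 0.5, -0.3]
gripper_width: 0.68
gripper_force: 30.0
```

View pics/c8.png

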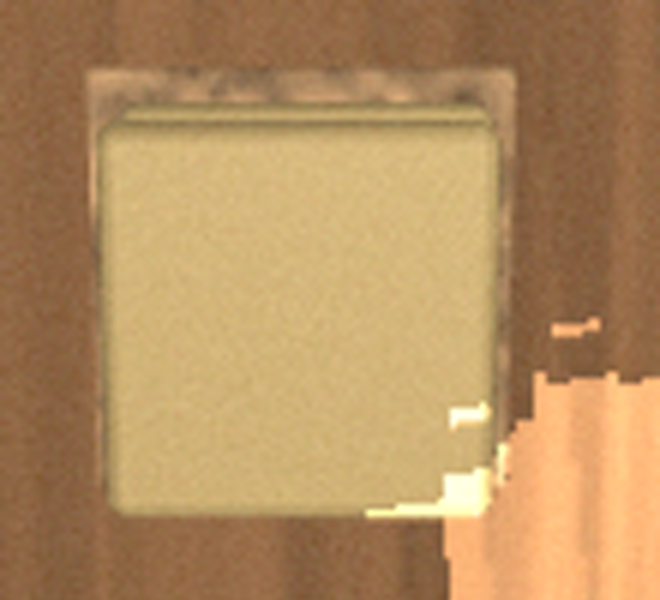

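The third lid is square on the pile, with its top spanning (100–497, 125–515) in the crop. Now the fourth.

```bash
python3 -c "
from h import *
g=lambda U,V:((U+.5)/6-.5+272,(V+.5)/6-.5+140)
print(np.mean([onz('w8',*g(*x),.057) for x in[(100,125),(497,125),(492,515),(106,515)]],0))"
python3 -m jog '0.6 -2.3 0 -20 0;0.6 0 0 -10 0;0.6 0 0 -6 0;0.6 0 0 -3.5 0;0.6 0 0 -2 0' && python3 -m jog '0.6 0 0 0 0;0.6 0 0 0 0'
```

```text
[ 0.4929  -0.24865  0.057  ]
time_s: 36.5
tcp_pos: [0.4928, -0.2491, 0.07]
ee_rot: [[0.991, -0.135, 0.001], [-0.135, -0.991, -0.001], [0.001, 0.001, -1.0]]
wrist_force: [-3.1, 4.3, 15.3]
gripper_width: 0.688
gripper_force: 30.0
time_s: 36.75
tcp_pos: [0.4929, -0.2491, 0.07]
ee_rot: [[0.991, -0.135, 0.001], [-0.135, -0.991, -0.001], [0.001, 0.0, -1.0]]
wrist_force: [-2.3, 2.8, 7.0]
gripper_width: 0.686
gripper_force: 30.0
```

```bash
python3 -m jog '1 0 0 0 0;1 0 0 0 0;1 0 0 0 0;1 0 0 10 0;1 0 0 50 0' && python3 -m jog '1 0 0 50 0;1 0 0 50 0;1 0 0 10 0;1 -20 0 0 0;1 0 0 0 0' && python3 -c "
from h import *
cap('wrist','w10');lids('w10',.071)" && python3 -m jog '1 20 4 0 -10;1 20 4 0 -10;1 20 4 0 -10;1 20 4 0 -10;1 20 4 0 -10' && python3 -m jog '1 20 4 0 -10;1 20 4 0 -10;1 9 12 0 -10;1 0 0 0 -10;1 0 0 0 -10' && python3 -m jog '1 0 0 0 -1;1 0 0 -40 0;1 0 0 0 0;1 0 0 0 0'
```

```text
time_s: 37.38
tcp_pos: [0.4901, -0.2485, 0.1264]
ee_rot: [[0.991, -0.136, -0.008], [-0.136, -0.991, 0.002], [-0.008, -0.001, -1.0]]
wrist_force: [1.2, -0.3, 0.5]
gripper_width: 0.995
gripper_force: 0.0
time_s: 38.0
tcp_pos: [0.4711, -0.2488, 0.2383]
ee_rot: [[0.991, -0.136, -0.001], [-0.136, -0.991, 0.0], [-0.001, -0.0, -1.0]]
wrist_force: [-0.1, 0.4, 0.8]
gripper_width: 1.0
gripper_force: 0.0
w10 496.6 -249.3 [61.  69.2] -7.7
time_s: 38.67
tcp_pos: [0.5734, -0.2288, 0.2374]
ee_rot: [[0.528, -0.849, -0.001], [-0.849, -0.528, 0.0], [-0.001, 0.001, -1.0]]
wrist_force: [0.2, -0.1, -0.5]
gripper_width: 0.999
gripper_force: 0.0
time_s: 39.3
tcp_pos: [0.6219, -0.2087, 0.2371]
ee_rot: [[-0.31, -0.951, -0.002], [-0.951, 0.31, 0.0], [0.0, 0.001, -1.0]]
wrist_force: [0.2, 0.4, -0.4]
gripper_width: 0.999
gripper_force: 0.0
time_s: 39.8
tcp_pos: [0.622, -0.2094, 0.1992]
ee_rot: [[-0.321, -0.947, 0.001], [-0.947, 0.321, -0.001], [0.001, -0.001, -1.0]]
wrist_force: [0.5, 0.3, 1.0]
gripper_width: 0.999
gripper_force: 0.0
```

```bash
python3 -m jog '1 0 0 -40 0;1 0 0 -40 0;1 0 0 -8.5 0;1 0 0 0 0;0.1 0 0 0 0' && python3 -m jog '0.1 0 0 0 0;0.1 0 0 0 0;0.1 0 0 0 0;0.1 0 0 0 0;0.1 0 0 0 0' && python3 -m jog '0.1 0 0 0 0;0.1 0 0 0 0;0.1 0 0 0 0;0.1 0 0 0 0;0.1 0 0 0 0'
```

```text
time_s: 40.42
tcp_pos: [0.6229, -0.2093, 0.1123]
ee_rot: [[-0.321, -0.947, 0.004], [-0.947, 0.321, -0.001], [-0.0, -0.005, -1.0]]
wrist_force: [0.5, -0.1, -0.0]
gripper_width: 0.948
gripper_force: 0.0
time_s: 41.05
tcp_pos: [0.6212, -0.209, 0.1097]
ee_rot: [[-0.322, -0.947, -0.0], [-0.947, 0.322, -0.0], [0.0, 0.0, -1.0]]
wrist_force: [0.7, -0.4, -0.4]
gripper_width: 0.405
gripper_force: 0.0
time_s: 41.68
tcp_pos: [0.6211, -0.209, 0.1097]
ee_rot: [[-0.322, -0.947, -0.0], [-0.947, 0.322, 0.0], [0.0, 0.0, -1.0]]
wrist_force: [-0.4, 0.4, 0.9]
gripper_width: 0.173
gripper_force: 30.0
```

```bash
python3 -m jog '0.1 -7.4 2.2 0 4;0.1 -7.5 1.7 0 4;0.1 -7.6 1.1 0 4;0.1 -7.6 0.7 0 4;0.1 -7.7 0.1 0 4' && python3 -m jog '0.1 -7.7 -0.5 0 4;0.1 -7.6 -0.9 0 4;0.1 -7.5 -1.6 0 4;0.1 -7.4 -2 0 4;0.1 -7.3 -2.5 0 4'
```

```text
time_s: 42.3
tcp_pos: [0.5839, -0.2032, 0.1097]
ee_rot: [[0.023, -1.0, 0.002], [-1.0, -0.023, -0.0], [0.0, -0.002, -1.0]]
wrist_force: [0.6, 0.2, -1.1]
gripper_width: 0.172
gripper_force: 30.0
time_s: 42.92
tcp_pos: [0.5463, -0.2105, 0.1097]
ee_rot: [[0.364, -0.931, 0.001], [-0.931, -0.364, 0.0], [0.0, -0.001, -1.0]]
wrist_force: [1.0, -0.8, -1.1]
gripper_width: 0.176
gripper_force: 30.0
```

```bash
python3 -m jog '0.1 -7 -3.1 0 4;0.1 -6.8 -3.5 0 4;0.1 -6.6 -4 0 4;0.1 -6.3 -4.4 0 4;0.1 -5.9 -4.9 0 4' && python3 -m jog '0.1 -5.6 -5.2 0 4;0.1 -5.2 -5.7 0 4;0.1 -4.8 -6 0 4;0.1 -4.4 -6.3 0 4;0.1 0 0 0 0' && python3 -m jog '0.1 0 0 0 0;0.1 0 0 0 0'
```

```text
time_s: 43.55
tcp_pos: [0.5136, -0.2304, 0.1097]
ee_rot: [[0.661, -0.751, 0.001], [-0.751, -0.661, 0.0], [0.0, -0.001, -1.0]]
wrist_force: [1.3, 1.4, -1.8]
gripper_width: 0.175
gripper_force: 30.0
time_s: 44.18
tcp_pos: [0.4955, -0.2511, 0.1096]
ee_rot: [[0.84, -0.542, 0.005], [-0.542, -0.84, 0.004], [0.002, -0.006, -1.0]]
wrist_force: [4.5, 12.8, -1.6]
gripper_width: 0.174
gripper_force: 30.0
time_s: 44.42
tcp_pos: [0.4955, -0.2511, 0.1096]
ee_rot: [[0.841, -0.542, 0.005], [-0.542, -0.841, 0.003], [0.002, -0.005, -1.0]]
wrist_force: [4.0, 10.7, -1.7]
gripper_width: 0.173
gripper_force: 30.0
```

```bash
python3 -m jog '0.5 0 0 0 0;0.5 0 0 0 0;0.5 0 0 0 0;0.5 0 0 30 0;0.8 0 0 50 0' && python3 -m jog '0.8 -30 20 50 5;0.8 -30 20 0 5;0.8 -30 18 0 5;0.8 0 0 0 5;0.8 0 0 0 5' && python3 -m jog '0.8 0 0 0 8;0.8 0 0 0 0' && python3 - <<'E'
from h import *
cap("wrist","w11");cap("side","side11")
for f in("w11","side11"):
    im=cv2.imread(f"pics/{f}.png");h=cv2.cvtColor(im,cv2.COLOR_BGR2HSV)
    m=cv2.inRange(h,(0,150,50),(6,255,255))|cv2.inRange(h,(174,150,50),(180,255,255))
    n,_,st,c=cv2.connectedComponentsWithStats(m);i=1+np.argmax(st[1:,4]);print(f,st[i],c[i])
p=(.4111,-.1935,.131);print(proj("w11",p),proj("side11",p))
a=cv2.imread("pics/w11.png");cv2.imwrite("pics/w11v.png",cv2.resize(a[:330,:],(800,412)))
E
```

```text
time_s: 45.05
tcp_pos: [0.4919, -0.2539, 0.1889]
ee_rot: [[0.84, -0.542, -0.005], [-0.542, -0.84, 0.001], [-0.005, 0.002, -1.0]]
wrist_force: [0.8, 1.1, 0.0]
gripper_width: 0.543
gripper_force: 0.0
time_s: 45.68
tcp_pos: [0.4028, -0.1959, 0.2403]
ee_rot: [[0.991, -0.133, 0.001], [-0.133, -0.991, -0.0], [0.001, 0.0, -1.0]]
wrist_force: [0.4, -0.4, -0.6]
gripper_width: 0.795
gripper_force: 0.0
time_s: 45.92
tcp_pos: [0.4031, -0.1961, 0.2399]
ee_rot: [[1.0, 0.002, 0.0], [0.002, -1.0, -0.0], [0.0, 0.0, -1.0]]
wrist_force: [-0.2, -0.5, -0.0]
gripper_width: 0.799
gripper_force: 0.0
w11 [ 294  198   53   57 2060] [320.2538835  225.67815534]
side11 [383 185  14  11  92] [389.16304348 189.64130435]
[321.8 227.9] [388.7 190. ]
```

View pics/w11v.png

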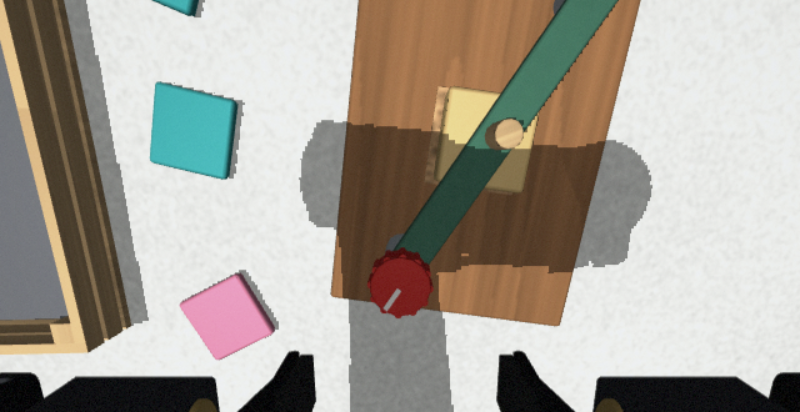

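The picture shows the keeper over the pile and the knob top at (400,284) in the crop, above the lock post and within about 1.5 mm of the predicted place.

```bash
python3 -m jog '0.8 8.4 3.3 -40 0;0.8 0 0 -40 0;0.8 0 0 -40 0;0.8 0 0 0 0;0.8 0 0 0 0' && python3 -m jog '0.35 0 0 0 0;0.35 0 0 0 0;0.35 0 0 0 0;0.35 0 0 0 0;0.35 0 0 0 0' && python3 -m jog '0.35 0 0 0 0;0.35 0 0 0 0'
```

```text
time_s: 46.65
tcp_pos: [0.413, -0.1929, 0.1211]
ee_rot: [[1.0, 0.004, 0.002], [0.004, -1.0, -0.001], [0.002, 0.001, -1.0]]
wrist_force: [0.9, 0.9, -0.1]
gripper_width: 0.799
gripper_force: 0.0
time_s: 47.28
tcp_pos: [0.4119, -0.1925, 0.1199]
ee_rot: [[1.0, 0.004, 0.0], [0.004, -1.0, -0.0], [0.0, 0.0, -1.0]]
wrist_force: [-1.4, -0.4, 1.0]
gripper_width: 0.402
gripper_force: 30.0
time_s: 47.52
tcp_pos: [0.4119, -0.1926, 0.1199]
ee_rot: [[1.0, 0.004, 0.0], [0.004, -1.0, -0.0], [0.0, 0.0, -1.0]]
wrist_force: [0.5, -1.0, 2.4]
gripper_width: 0.404
gripper_force: 30.0
```

Gripped with hardly any side load. Now I'll push it in 8 mm.

```bash
python3 -m jog '0.35 0 0 -2.5 0;0.35 0 0 -2.5 0;0.35 0 0 -2.5 0;0.35 0 0 0 0;0.35 0 0 0 0'
```

```text
time_s: 48.15
tcp_pos: [0.412, -0.1926, 0.1128]
ee_rot: [[1.0, 0.004, 0.0], [0.004, -1.0, -0.0], [0.0, 0.0, -1.0]]
wrist_force: [-0.8, -0.3, 6.1]
gripper_width: 0.403
gripper_force: 30.0
```

```bash
python3 -m jog '0.35 0 0 0 -7;0.35 0 0 0 -7;0.35 0 0 0 -7;0.35 0 0 0 -7;0.35 0 0 0 -7' && python3 -m jog '0.35 0 0 0 -7;0.35 0 0 0 -7;0.35 0 0 0 -7;0.35 0 0 0 -7;0.35 0 0 0 -7'; python3 -c "
from h import *
print(r.sense()['moment'])"
```

```text
time_s: 48.78
tcp_pos: [0.4121, -0.1927, 0.1125]
ee_rot: [[0.819, -0.573, 0.001], [-0.573, -0.819, -0.0], [0.001, -0.0, -1.0]]
wrist_force: [-0.6, -1.5, 3.1]
gripper_width: 0.403
gripper_force: 30.0
time_s: 49.4
tcp_pos: [0.4119, -0.1926, 0.1124]
ee_rot: [[0.342, -0.94, 0.0], [-0.94, -0.342, -0.0], [0.0, 0.0, -1.0]]
wrist_force: [-0.5, -0.5, 4.1]
gripper_width: 0.406
gripper_force: 30.0
[0.12680753 0.15498723 0.02638121]
```

```bash
python3 -m jog '0.35 0 0 0 -7;0.35 0 0 0 -7;0.35 0 0 0 -7;0.35 0 0 0 -7;0.35 0 0 0 -7' && python3 -c "
from h import *
print(r.sense()['moment'])" && python3 -m jog '0.35 0 0 0 -7;0.35 0 0 0 -7;0.35 0 0 0 -7;0.35 0 0 0 -7;0.35 0 0 0 0'; python3 -c "
from h import *
print(r.sense()['moment'],r.sense()['joints'].round(1))"
```

```text
time_s: 50.02
tcp_pos: [0.4112, -0.1924, 0.1122]
ee_rot: [[-0.259, -0.966, -0.001], [-0.966, 0.259, 0.0], [0.0, 0.001, -1.0]]
wrist_force: [-1.0, 0.7, 3.7]
gripper_width: 0.407
gripper_force: 30.0
[0.2815906  0.4026542  0.00328202]
time_s: 50.65
tcp_pos: [0.4107, -0.1922, 0.1119]
ee_rot: [[-0.679, -0.735, -0.002], [-0.735, 0.679, 0.001], [0.001, 0.002, -1.0]]
wrist_force: [-2.4, 2.4, 3.8]
gripper_width: 0.406
gripper_force: 30.0
[ 0.77554299  0.73568301 -0.06771226] [ -4.5  13.2 -32.2  -0.  -44.8 -38.2]
```

```bash
for i in 1; do python3 -m jog '0.35 0 0 0 -5;0.35 0 0 0 -5;0.35 0 0 0 0'; done; python3 -c "
from h import *
print(r.sense()['moment'])"; python3 -m jog '0.35 0 0 0 -5;0.35 0 0 0 -5;0.35 0 0 0 0'; python3 -c "
from h import *
print(r.sense()['moment'])"
```

```text
time_s: 51.02
tcp_pos: [0.4105, -0.1918, 0.1118]
ee_rot: [[-0.794, -0.608, -0.003], [-0.608, 0.794, 0.001], [0.002, 0.003, -1.0]]
wrist_force: [-3.0, 4.9, 5.3]
gripper_width: 0.405
gripper_force: 30.0
[1.599724   0.82652069 0.59347813]
time_s: 51.4
tcp_pos: [0.409, -0.1913, 0.1117]
ee_rot: [[-0.888, -0.461, -0.007], [-0.461, 0.888, 0.002], [0.005, 0.005, -1.0]]
wrist_force: [-7.0, 7.5, 8.2]
gripper_width: 0.404
gripper_force: 30.0
[2.43656517 1.72078922 0.54207532]
```

Moment about z jumped to 0.59 N m (normal turning was ~0.05), so the knob has reached its end stop. Letting go and checking.

```bash
python3 -m jog '0.8 0 0 0 0;0.8 0 0 0 0;0.8 0 0 0 0;0.8 0 0 0 0;0.8 0 0 20 0' && python3 -m jog '0.8 0 0 40 0;0.8 0 0 50 10;0.8 -8 0 20 10;0.8 0 0 0 10;0.8 0 0 0 10' && python3 -m jog '0.8 0 0 0 10;0.8 0 0 0 10;0.8 0 0 0 10;0.8 0 0 0 10;0.8 0 0 0 10' && python3 -m jog '0.8 0 0 0 10;0.8 0 0 0 10;0.8 0 0 0 10;0.8 0 0 0 10;0.8 0 0 0 10' && python3 -m jog '0.8 0 0 0 10;0.8 0 0 0 0;0.8 0 0 0 0' && python3 - <<'E'
from h import *
cap("wrist","w12");cap("side","side12");cap("scene","scene12")
a=cv2.imread("pics/w12.png")[:330];b=cv2.imread("pics/scene12.png")
o=np.zeros((600,800,3),np.uint8)
o[:247,:480]=cv2.resize(a,(480,247));o[250:600,:420]=cv2.resize(b[240:360,180:324],(420,350))
o[250:600,430:800]=cv2.resize(b[180:270,260:420],(370,208))[:208].repeat(1,0) if 0 else cv2.copyMakeBorder(cv2.resize(b[170:275,255:425],(370,229)),0,121,0,0,cv2.BORDER_CONSTANT)
o[:247,490:800]=cv2.resize(a[180:270,260:373],(310,247))
cv2.imwrite("pics/f12.png",o)
E
```

```text
time_s: 52.02
tcp_pos: [0.4107, -0.1924, 0.1312]
ee_rot: [[-0.889, -0.457, -0.004], [-0.457, 0.889, 0.001], [0.003, 0.002, -1.0]]
wrist_force: [-0.1, -0.6, -0.2]
gripper_width: 0.788
gripper_force: 0.0
time_s: 52.65
tcp_pos: [0.4038, -0.1926, 0.2426]
ee_rot: [[-0.382, -0.924, 0.001], [-0.924, 0.382, 0.0], [-0.001, -0.001, -1.0]]
wrist_force: [-0.6, 0.0, -0.3]
gripper_width: 0.797
gripper_force: 0.0
time_s: 53.28
tcp_pos: [0.4038, -0.1926, 0.2422]
ee_rot: [[0.462, -0.887, 0.0], [-0.887, -0.462, -0.0], [0.0, -0.0, -1.0]]
wrist_force: [-0.5, 0.2, 0.2]
gripper_width: 0.802
gripper_force: 0.0
time_s: 53.9
tcp_pos: [0.4038, -0.1926, 0.2422]
ee_rot: [[0.976, -0.216, 0.0], [-0.216, -0.976, -0.0], [0.0, -0.0, -1.0]]
wrist_force: [0.1, 0.9, 0.3]
gripper_width: 0.804
gripper_force: 0.0
time_s: 54.28
tcp_pos: [0.4038, -0.1926, 0.2422]
ee_rot: [[0.999, -0.051, 0.0], [-0.051, -0.999, -0.0], [0.0, 0.0, -1.0]]
wrist_force: [0.8, -0.1, -0.2]
gripper_width: 0.802
gripper_force: 0.0
```

View pics/f12.png

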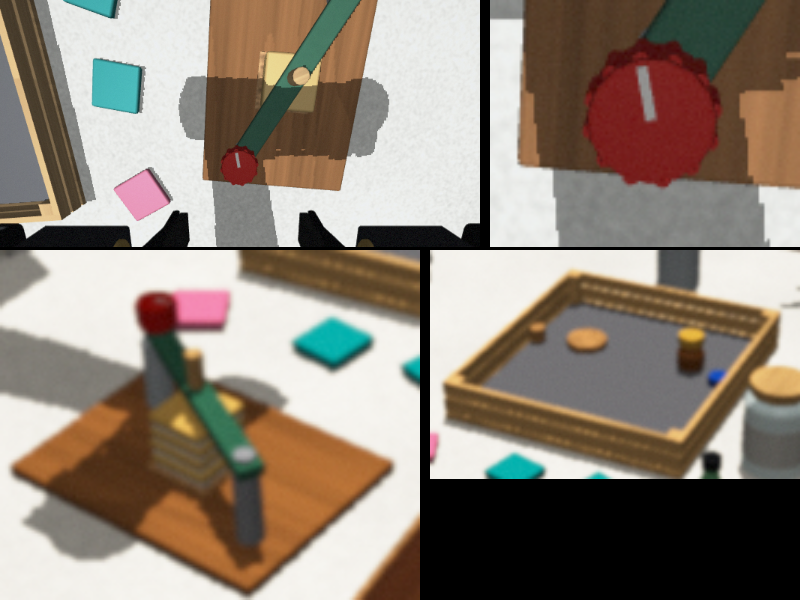

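The pointer has turned from about 147° to about 6–8°, which is the full 2.4 rad. The pile of four stands square under the keeper, and the cork lid, stopper, jar and cap are still in the crate.

```bash
python3 -c "
from station import r
print(r.finish_job())"
```

```text
the job is handed in; nothing more can be done
None
```

The job is done and handed in after about 54 s of robot time: all four bamboo lids are stacked squarely on the cork pad, the keeper is home, and the red knob is screwed fully in and released; the clutter is still in the crate, and I saw no sign of the bystanders being disturbed.

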